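# Lock off the vacuum pump and take a dipstick reading of its oil

### The arm

A 6-joint arm with a two-finger parallel gripper is mounted at the origin on a cart in front of the work surface, level with it; the furniture and walls round the work are solid. World frame = base frame: x ahead of the robot, y to its left, z up, the work surface at z = 0. Lengths are in mm, angles in rad, forces in N, time in s.
With the tool pointing down it reaches from about 350 to 800 mm from the base axis. Payload 7.3 kg.
Tool frame: the origin (TCP) lies on the centre line of the jaws, within the pads' length; the fingertips stand 14 mm ahead of it and the grasp point (between the pads) lies 5 mm behind it; z points along the fingers, y is the line along which they close (so a half turn about z gives the same grasp; the last joint's range is limited). The gripper opens to 85 mm and grips with 20 to 120 N. Pads are 22 mm wide; open, the fingers measure 114 mm over their backs; the gripper's body (76 mm by 85 mm) begins 54 mm behind the grasp point. The pads swing forward as they close: fully open they stand 13 mm farther back than shut.
Start: joints at [1.186, 0.342, 1.524, -0, 1.275, -0.146], TCP at [124.165, 510.124, 245.322] pointing down, gripper open.
Joint ranges: [-2.53, 2.53], [-0.77, 2.02], [0.04, 2.7], [-1, 4.14], [0.28, 2.66], [-3.11, 3.11]. Speed limits (rad/s): [2.57, 2.57, 3.14, 3.14, 3.14, 3.14].

### API

Orientations are given as a 3x3 rotation matrix whose columns are the frame's x, y, z axes.
In Python, from bench import ctrl gives the robot as it stands.
- The arm moves only by the shell command python3 -m inch 'ROWS' [FORCE]. ROWS is text: rows parted by semicolons, each of 5 numbers parted by spaces: the closure, from 0 (fully open) to 1 (shut), then the shift along the tool's x, y, z normalised to -1 to 1, where 1 is 0.4 m, then the turn about the tool's z normalised to -1 to 1, where 1 is 120 degrees. In form: claw dx dy dz twist; .... A call has 1 to 10 rows; each row is the pose to reach, as a shift and turn from the pose commanded when the call began, along the tool's axes at that moment; what a row does not reach only later rows make up. A row lasts 1/12 s, in which the tool goes at most 41.7 mm and 7.16 degrees, less where a joint would pass 70% of its speed; a pose out of reach is approached as far as the arm can. A call with a number of a shift or a turn outside -1 to 1 is refused whole. A call with a gripper value outside its range is refused whole. The fingers move at their own pace and stop on an object; FORCE is the grip in N (left out, the last holds). Time passes only in rows, so rows that repeat a pose let the fingers close. It gives the time, the measured TCP pose, the force, the opening and the grip force at its end, in the units of the state.
- ctrl.state(): the state, without advancing time (a new reading comes with each control period).
- ctrl.grab_frame(name): name is "side" or "top" or "wrist"; returns (picture, depth): 420x560x3 uint8, red, green, blue; 420x560 float32, mm along the optical axis (not along the pixel's ray), 0 where there is no reading.
- ctrl.camera_params(name): a dict with "fx", "fy", "cx", "cy" (pixels), "xyz" and "attitude" of the camera in the world. Camera axes: x right, y up, looking along -z (the intrinsics and any distortion apply to the point x, -y, -z); pixel columns grow to the right and rows downward; lengths in mm; the calibration is good to about 2 mm. A picture is of the moment at which its call begins: read the wrist's pose just before it. camera_params takes no time and is no camera call; for the wrist camera it gives the pose at the moment of the call.
- ctrl.close_job(): hands the job in; it is judged then, once.
The state is a dict: "clock": time; "q": joint angles; "qvel": joint speeds; "tau": joint torques, N m; "tool_pos": TCP position; "tool_rot": TCP orientation; "wrist_force": force on the tool from outside, world axes, zero at the start; "moment": the same for the moment, N m; "width": finger opening in mm; "gripper_force": force on a finger pad.
Only numpy, scipy, OpenCV 4.12 (cv2) and the standard library are available. Lean on these libraries where they do the work, as an engineer would, in place of code of your own. Each camera call takes 0.05 s, during which the arm holds its last target. There are 200 camera calls.

### The job

Check the oil of the bench vacuum pump: first slide the red-knobbed lock-off bolt on top of its switch box fully home into its keeper, so that the pump cannot be switched on. Then take the yellow dipstick from its rest, push it down the leaning dip tube until its collar sits on the tube's mouth, hold it there for a second, draw it right out again, and finish still holding it by its handle, level and still in the open air about 20 cm above the desk, clear of everything, so that the tip can be read. Do not put it down, do not put it in the tube before the bolt is home, and do not disturb the other things on the desk.

Things in the scene. Friction and masses are not known exactly. Their poses are not given: they have to be found in the camera images.
- pump: bench vacuum pump, fixed, 104 x 236 mm foot, 160 mm high to the top of its grey switch box. Origin: on the desk under its middle. Its y axis runs level along the motor: blue finned motor with the switch box on top toward +y, bright aluminium oil case (124 mm high, with a capped flange to 157 mm) toward -y; its z is up. The dip tube leans out of the -y end, the sight glass looks to -x
- lock_bolt (a joint): lock-off bolt on top of the switch box: 0 = drawn fully back (rocker switch free), 0.036 m = fully home in its keeper, end stop. It slides level along the pump's -y axis (away from the motor's fan end, toward the oil case), with about 3 N of friction, no spring, and stays where it is left. It starts 0 to 12 mm from the drawn-back end
- bolt_knob (a point): centre of the bolt's upright red knob, 18 mm in diameter and 21 mm tall (from 10.5 mm below to 10.5 mm above this point), on a 9 mm stem; it moves with the bolt. The top of the guides and the keeper lies 16 mm below this point, the top of the switch box 34 mm below. Axes as the pump's
- dip_tube: steel dip tube of the pump, fixed to it. Origin: centre of its open mouth. Its z axis points out of the mouth along the tube, leaning out from the pump's -y end at 50 degrees above level; the dipstick goes in along -z. Bore 12 mm, widening to about 20 mm at the mouth; mouth 28 mm across outside; tube 118 mm long, open for the whole shaft
- dip_handle (a point): grip point of the loose dipstick (90 g): centre of its yellow flat-sided handle, which is 80 mm long (along x), 14 mm thick (along y) and 22 mm high (along z). The x axis points along the dipstick to the tip; it starts lying level on its rest with z up, this point 44 mm above the desk, handle free for 25 mm and more on either side and below
- dip_collar (a point): centre of the seating face of the dipstick's collar (30 mm across, 6 mm thick), 50 mm ahead of point dip_handle along x; the steel shaft, 7 mm thick, begins here. Seated when this point lies at the tube's mouth. Axes as dip_handle
- dip_tip (a point): rounded tip of the shaft, 105 mm ahead of point dip_collar along x. Axes as dip_handle
- rest: steel drip tray 236 x 76 mm with 12 mm rim, fixed, with two white notched uprights to 57 mm high that carry the dipstick: one under the shaft 85 mm ahead of its origin along x, one under the handle's end, 83 mm behind it. Origin: on the desk under the middle; x points the same way as the dipstick's tip
- oil_bottle: brown bottle with red cap, 49 mm across, 116 mm high, loose bystander; origin under its middle
- vial: small dark vial with red cap, 21 mm across, 45 mm high, loose bystander; origin under its middle
- cleaner: white spray bottle with yellow head, 46 x 59 x 242 mm, loose bystander; origin under its middle
- meter: green and black hand-held meter standing on its edge, 28 x 88 x 54 mm, loose bystander; origin under its middle
- strips: small white and green carton, 30 x 78 x 72 mm, loose bystander; origin under its middle

How it is judged (in metres and radians):
On the way, in this order (a step that is already met when the one before it is completed fails the run):
1. the lock-off bolt is home in its keeper (value of joint lock_bolt above 0.033 m), for 0.2 s.
2. the dipstick is in the dip tube with its collar on the mouth (value of joint lock_bolt above 0.033 m and z of dip_collar in the frame of dip_tube between -0.004 and 0.004 m and distance between dip_collar and dip_tube below 0.007 m and angle between the x axis of dip_collar and the z axis of dip_tube, either way round below 0.08 rad), for 0.5 s.
3. the dipstick is drawn right out of the tube (value of joint lock_bolt above 0.033 m and z of dip_tip in the frame of dip_tube above 0.02 m), for 0.1 s.
At the end, for the whole second after the job is handed in: bolt within 3 mm of its stop; dipstick gripped by its handle, level within 0.15 rad (about 8 degrees), collar 150 to 320 mm above the desk, tip 60 mm or more from the tube's mouth, touching none of pump, rest and bystanders, and still (under 20 mm/s, 0.15 rad/s) (value of joint lock_bolt above 0.033 m and angle between dip_collar's own x axis and vertical between 1.4208 and 1.7208 rad and height (world z) of dip_collar between 0.15 and 0.32 m and distance between dip_tip and dip_tube above 0.06 m and contact force between dipstick and the fingers above 1 N and distance between the grasp point and dip_handle below 0.06 m and contact force between dipstick and pump below 0.1 N and contact force between dipstick and rest below 0.1 N and contact force between dipstick and oil_bottle below 0.1 N and contact force between dipstick and vial below 0.1 N and contact force between dipstick and cleaner below 0.1 N and contact force between dipstick and meter below 0.1 N and contact force between dipstick and strips below 0.1 N and linear speed of dipstick below 0.02 m/s and angular speed of dipstick below 0.15 rad/s); the arm keeps its last pose, push and grip.
It fails at once if the dipstick enters the tube while the bolt is not home (not (value of joint lock_bolt above 0.033 m) and z of dip_tip in the frame of dip_tube below -0.02 m and x of dip_tip in the frame of dip_tube between -0.01 and 0.01 m and y of dip_tip in the frame of dip_tube between -0.01 and 0.01 m).
It fails at once if a bystander is disturbed (moved by 30 mm or more) (distance of any of oil_bottle, vial, cleaner, meter, strips from where it was at the start of the episode above 0.03 m).
It also fails if it takes over 64 s, if anything falls off the work surface, if the arm or the gripper's body presses on something with over 40 N, if the wrist force passes 120 N, or if a joint passes its speed limit or range.

## Working session

There is one attempt and no reset: what is moved stays moved. The work goes in short steps, Python scripts to look and compute and a shell command to move; the robot and the scene stay as the last step left them, time stands still between calls to the robot, and variables do not carry over. Pictures are saved under pics/ and viewed, at most 10 in all, crops included, and the job is handed in when it is done.

```bash
mkdir -p pics; ls; cat > h.py <<'E'
import numpy as np, cv2
from bench import ctrl
def grab(n):
    P=ctrl.camera_params(n); im,d=ctrl.grab_frame(n); return im,d,P
def pts(d,P):
    v,u=np.mgrid[:d.shape[0],:d.shape[1]]
    c=np.stack([(u-P['cx'])/P['fx']*d,-(v-P['cy'])/P['fy']*d,-d],-1)
    return c@np.array(P['attitude']).T+np.array(P['xyz'])
def save(n,im): cv2.imwrite(n,cv2.cvtColor(im,cv2.COLOR_RGB2BGR))
E
python3 - <<'E'
from h import *
print(ctrl.state())
for n in ("top","side"):
    im,d,P=grab(n); save(f"pics/{n}0.png",im); np.savez(f"{n}0.npz",im=im,d=d,w=pts(d,P)); print(P)
E
```

```text
pics
{'clock': 0.0, 'q': array([ 1.18602816e+00,  3.42732161e-01,  1.52505853e+00, -3.52720184e-05,
        1.27538951e+00, -1.46021278e-01]), 'qvel': array([ 0.00033806, -0.00125396, -0.00130052, -0.00055473,  0.00072926,
       -0.00025604]), 'tau': array([-3.15992271e-03, -4.33675826e+01, -2.46011317e+01, -4.70116665e-04,
        7.94792490e-03,  7.82742319e-06]), 'tool_pos': array([124.00352225, 509.73725688, 244.60655741]), 'tool_rot': array([[-9.71637458e-01,  2.36474800e-01, -5.64597571e-04],
       [ 2.36475392e-01,  9.71636345e-01, -1.48413471e-03],
       [ 1.97623061e-04, -1.57555431e-03, -9.99998739e-01]]), 'wrist_force': array([0.53409199, 0.1221663 , 0.30971017]), 'moment': array([-0.00067225, -0.01778956, -0.01766442]), 'gripper_force': 0.0, 'width': 85.54759355897552}
{'fx': 499.0022946073499, 'fy': 499.0022946073499, 'cx': 269.73128862058593, 'cy': 210.3578788484464, 'xyz': array([ 319.21571029, -197.47775452, 1276.08560752]), 'attitude': array([[ 0.01827794,  0.98561547, -0.1680121 ],
       [-0.99952861,  0.02215836,  0.02125027],
       [ 0.02466747,  0.16754448,  0.98555586]])}
{'fx': 387.17297432932133, 'fy': 387.17297432932133, 'cx': 279.2626634616149, 'cy': 213.1422865893173, 'xyz': array([213.26559888, 428.40375659, 701.19404378]), 'attitude': array([[-0.90411519,  0.26897745, -0.3320043 ],
       [-0.42726676, -0.57700154,  0.6960692 ],
       [-0.00434007,  0.77118114,  0.63660098]])}
```

View pics/top0.png

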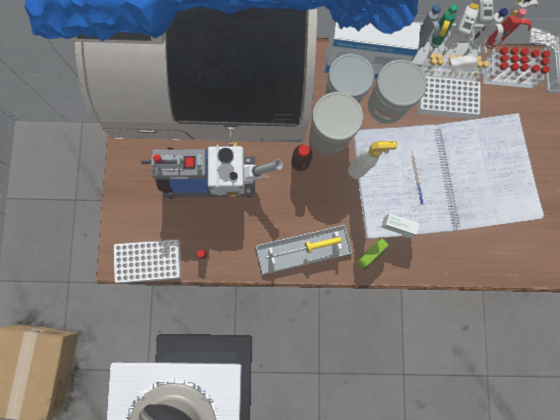

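View pics/side0.png

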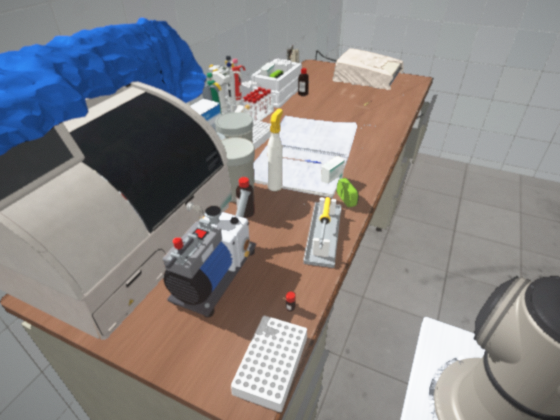

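The top view shows the pump at about (205,170), with the bolt knob at (157,159) and the tube mouth at (278,165). The dipstick lies on its rest with its yellow handle at (323,244) and its tip to the left at about (270,253). The side view agrees: knob (178,243), mouth (248,187).

```bash
python3 - <<'E'
from h import *
for n,boxes in (("top",dict(red=(140,150,172,168),yel=(295,225,350,262),mouth=(255,150,292,182))),("side",dict(red=(168,232,190,256),yel=(310,190,336,235),mouth=(230,172,256,225)))):
    z=np.load(n+"0.npz"); im,d,w=z['im'],z['d'],z['w']
    hsv=cv2.cvtColor(im,cv2.COLOR_RGB2HSV)
    H,S,V=[hsv[...,i].astype(int) for i in range(3)]
    for k,(a,b,c,e) in boxes.items():
        box=np.zeros(d.shape,bool); box[b:e,a:c]=1; box&=d>0
        if k=='red': m=box&((H<8)|(H>172))&(S>150)
        elif k=='yel': m=box&(H>18)&(H<35)&(S>140)
        else: m=box&(w[...,2]>60)&(S<70)
        p=w[m]; v,u=np.nonzero(m)
        print(n,k,m.sum(),'px',u.mean().round(1),v.mean().round(1),'med',np.median(p,0).round(1),'min',p.min(0).round(),'max',p.max(0).round())
        if k=='yel':
            q=p[p[:,2]>p[:,2].max()-8][:,:2]; c0=q.mean(0); _,_,vt=np.linalg.svd(q-c0); t=(q-c0)@vt[0]; print('  axis',vt[0],c0.round(1),t.min(),t.max())
        if k=='mouth' :
            for lo in range(60,200,10):
                s=p[(p[:,2]>=lo)&(p[:,2]<lo+10)]
                if len(s): print('  z',lo,len(s),s.mean(0).round(1),s.min(0).round(),s.max(0).round())
    save(f"pics/{n}c.png",cv2.resize(im[130:270,130:360] if n=='top' else im[160:320,150:350],None,fx=3.4,fy=3.4,interpolation=cv2.INTER_CUBIC))
E
```

```text
top red 38 px 156.8 157.9 med [613.1  30.9 204.1] min [607.  25. 198.] max [620.  38. 209.]
top yel 183 px 321.9 243.4 med [ 448.3 -353.6   55.5] min [ 428. -399.   49.] max [ 462. -314.   63.]
  axis [-0.2363335  0.971672 ] [ 446.6 -350.2] -50.5655405663535 35.99835092819555
top mouth 258 px 267.7 167.7 med [ 621.8 -216.3  113.3] min [ 607. -250.   61.] max [ 639. -185.  144.]
  z 60 11 [ 609.9 -190.6   64.9] [ 607. -198.   61.] [ 616. -185.   70.]
  z 70 19 [ 618.6 -188.7   75.9] [ 610. -195.   71.] [ 636. -185.   80.]
  z 80 30 [ 621.1 -191.1   84.9] [ 613. -203.   81.] [ 632. -185.   89.]
  z 90 26 [ 621.  -199.8   94.9] [ 614. -219.   91.] [ 631. -192.   99.]
  z 100 32 [ 621.5 -207.5  104.5] [ 615. -217.  100.] [ 632. -200.  110.]
  z 110 32 [ 622.3 -219.1  115.3] [ 615. -236.  111.] [ 632. -207.  120.]
  z 120 74 [ 625.2 -234.8  125. ] [ 615. -250.  120.] [ 639. -216.  130.]
  z 130 29 [ 624.9 -234.3  134.3] [ 613. -247.  130.] [ 637. -226.  140.]
  z 140 5 [ 624.5 -231.3  141.8] [ 614. -235.  141.] [ 631. -230.  144.]
side red 76 px 177.4 242.6 med [610.3  37.4 199.6] min [60
[... 220 characters left out ...]
8593
side mouth 691 px 241.1 196.9 med [ 630.2 -231.9   98.6] min [ 568. -412.   60.] max [ 725. -123.  139.]
  z 60 70 [ 683.7 -323.2   64.9] [ 640. -412.   60.] [ 724. -277.   70.]
  z 70 72 [ 682.6 -319.5   75.1] [ 641. -393.   70.] [ 725. -275.   80.]
  z 80 113 [ 667.9 -293.7   85.7] [ 613. -386.   80.] [ 724. -191.   90.]
  z 90 106 [ 665.9 -282.3   94.4] [ 613. -369.   90.] [ 725. -190.  100.]
  z 100 77 [ 663.5 -270.1  104.3] [ 613. -352.  100.] [ 723. -200.  109.]
  z 110 58 [ 609.3 -199.1  115.4] [ 568. -233.  110.] [ 632. -141.  120.]
  z 120 147 [ 598.5 -164.1  124.1] [ 571. -238.  120.] [ 633. -123.  130.]
  z 130 48 [ 607.7 -180.5  133.4] [ 586. -237.  130.] [ 632. -123.  139.]
```

View pics/topc.png

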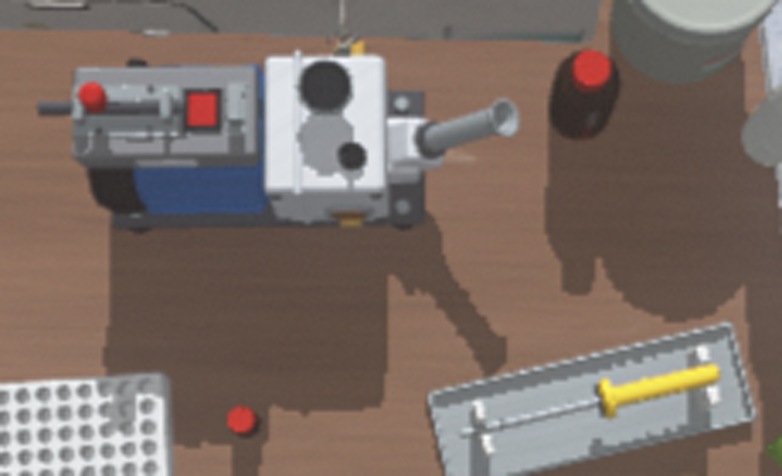

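The crop shows the tube mouth at about (505,118), the bolt level with its knob at (92,95) and the dipstick level on its rest. Measured heights fit the sizes given: knob top 204, mouth near z 134, handle top about 55. I'll start moving.

```bash
python3 -m inch '1 -0.72 -0.385 0 -0.125;1 -0.72 -0.385 0 -0.125;1 -0.72 -0.385 0 -0.125;1 -0.72 -0.385 0 -0.125;1 -0.72 -0.385 0 -0.125;1 -0.72 -0.385 0 -0.125;1 -0.72 -0.385 0 -0.125;1 -0.72 -0.385 0 -0.125;1 -0.72 -0.385 0 -0.125;1 -0.72 -0.385 0 -0.125' 40; python3 - <<'E'
from h import *
s=ctrl.state();print(s['tool_pos'],s['tool_rot'],s['clock'])
R=s['tool_rot'];print((np.array([613,78,225])-s['tool_pos'])@R/400)
E
```

```text
clock: 0.93
tool_pos: [368.9, 290.8, 244.9]
tool_rot: [[-1.0, -0.018, -0.001], [-0.018, 1.0, -0.0], [0.001, -0.0, -1.0]]
wrist_force: [-0.2, -0.2, -0.8]
width: 0.2
gripper_force: 0.0
[368.87314289 290.78709247 244.90204047] [[-9.99833402e-01 -1.82387823e-02 -7.17967892e-04]
 [-1.82385487e-02  9.99833609e-01 -3.30448501e-04]
 [ 7.23875407e-04 -3.17298757e-04 -9.99999688e-01]] 0.9333
[-0.60054916 -0.54299487  0.04949269]
```

```bash
python3 -m inch '1 -0.6 -0.54 0 0;1 -0.6 -0.54 0 0;1 -0.6 -0.54 0 0;1 -0.6 -0.54 0 0;1 -0.6 -0.54 0 0;1 -0.6 -0.54 0 0;1 -0.6 -0.54 0 0;1 -0.6 -0.54 0 0;1 -0.6 -0.54 0 0;1 -0.6 -0.54 0 0'; python3 - <<'E'
from h import *
im,d,P=grab("wrist"); save("pics/w1.png",im); np.savez("w1.npz",im=im,d=d,w=pts(d,P)); print(P)
w=pts(d,P);hsv=cv2.cvtColor(im,cv2.COLOR_RGB2HSV).astype(int)
m=((hsv[...,0]<8)|(hsv[...,0]>172))&(hsv[...,1]>150)&(d>0)&(w[...,2]>180)
p=w[m];print(m.sum(),np.median(p,0),p.min(0),p.max(0))
E
```

```text
clock: 1.77
tool_pos: [612.6, 82.5, 244.1]
tool_rot: [[-1.0, -0.022, -0.002], [-0.022, 1.0, 0.001], [0.002, 0.001, -1.0]]
wrist_force: [-0.5, -0.7, 0.7]
width: 0.3
gripper_force: 0.0
{'fx': 303.9016363505127, 'fy': 303.9016363505127, 'cx': 277.4575524190232, 'cy': 213.63709539594174, 'xyz': array([535.02372577,  81.0511023 , 373.02250137]), 'attitude': array([[-0.02166941, -0.95208803, -0.30505543],
       [ 0.99976389, -0.0201438 , -0.00814809],
       [ 0.00161273, -0.30515997,  0.95229974]])}
755 [613.61471719  35.25287712 202.68158951] [607.74695759  26.21289248 187.58503711] [624.07407264  42.29797948 205.79774817]
```

View pics/w1.png

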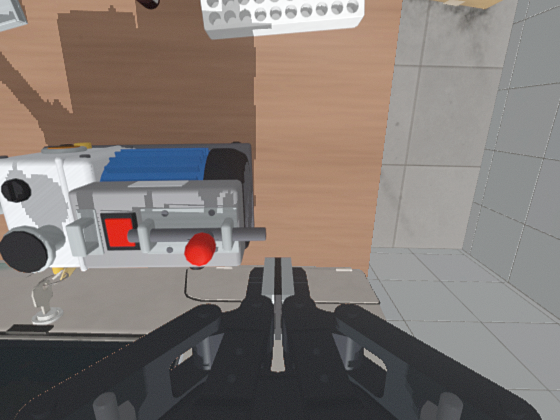

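The wrist view shows the red knob at (200,249), the closed fingers to the right of it at about x=280, and the bolt rod running along the row direction. I go down beside the knob and push.

```bash
python3 -m inch '1 -0.007 0 0.11 0;1 -0.007 0 0.11 0;1 -0.007 0 0.11 0;1 -0.007 -0.04 0.11 0;1 -0.007 -0.06 0.11 0;1 -0.007 -0.075 0.11 0;1 -0.007 -0.09 0.11 0;1 -0.007 -0.1 0.11 0'; python3 -m inch '1 0 -0.01 0 0;1 0 -0.02 0 0;1 0 -0.03 0 0;1 0 -0.03 0 0'
```

```text
clock: 2.48
tool_pos: [616.5, 42.2, 202.6]
tool_rot: [[-1.0, -0.023, 0.002], [-0.023, 1.0, 0.001], [-0.002, 0.001, -1.0]]
wrist_force: [0.7, 2.4, 2.6]
width: 0.1
gripper_force: 1.6
clock: 2.82
tool_pos: [616.6, 29.3, 201.4]
tool_rot: [[-1.0, -0.022, 0.0], [-0.022, 1.0, -0.0], [-0.0, -0.0, -1.0]]
wrist_force: [0.5, 1.9, 1.5]
width: -0.3
gripper_force: 0.7
```

```bash
python3 -m inch '1 0 -0.01 0 0;1 0 -0.02 0 0;1 0 -0.03 0 0;1 0 -0.03 0 0';  python3 -m inch '1 0 -0.01 0 0;1 0 -0.02 0 0;1 0 -0.025 0 0;1 0 -0.025 0 0'
```

```text
clock: 3.15
tool_pos: [616.8, 20.8, 201.4]
tool_rot: [[-1.0, -0.023, 0.0], [-0.023, 1.0, 0.006], [-0.0, 0.006, -1.0]]
wrist_force: [1.6, 14.4, 2.8]
width: -0.0
gripper_force: 7.1
clock: 3.48
tool_pos: [616.7, 19.4, 201.5]
tool_rot: [[-1.0, -0.027, 0.0], [-0.027, 0.999, 0.019], [-0.001, 0.019, -1.0]]
wrist_force: [1.1, 43.6, 4.6]
width: -0.3
gripper_force: 22.0
```

The reaction jumped to 43 N with the travel stopped, so the bolt is on its end stop. I back off, rise and look at the tube mouth from close by.

```bash
python3 -m inch '1 0 0.07 0 0;1 0 0.07 0 0;1 0 0.07 -0.15 0;1 0 0.07 -0.15 0'; python3 -m inch '1 0 -0.9 0 0;1 0 -0.9 0 0;1 0 -0.9 0 0;1 0 -0.9 0 0;1 0 -0.9 0 0;1 0 -0.9 0 0;1 0 -0.9 0 0;1 0 -0.9 0 0;1 0 -0.9 0 0;1 0 -0.9 0 0'; python3 - <<'E'
from h import *
im,d,P=grab("wrist"); save("pics/w2.png",im); np.savez("w2.npz",im=im,d=d,w=pts(d,P))
im,d,P=grab("top"); np.savez("t2.npz",im=im,d=d,w=pts(d,P))
E
```

```text
clock: 3.82
tool_pos: [616.4, 35.6, 263.4]
tool_rot: [[-1.0, -0.024, 0.0], [-0.024, 1.0, -0.002], [-0.0, -0.002, -1.0]]
wrist_force: [0.7, 0.0, 1.3]
width: -0.2
gripper_force: 0.0
clock: 4.65
tool_pos: [622.2, -331.2, 259.2]
tool_rot: [[-1.0, -0.016, -0.003], [-0.016, 1.0, -0.002], [0.003, -0.002, -1.0]]
wrist_force: [-0.8, 0.2, -0.4]
width: 0.3
gripper_force: 0.0
```

View pics/w2.png

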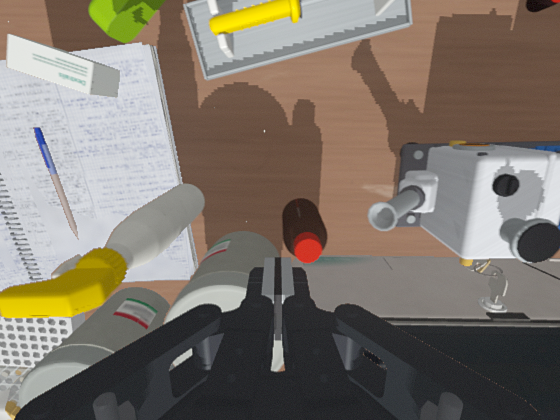

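The wrist view shows the tube mouth at (383,216), open and facing left, with the tube running right to (425,195). Next I measure the mouth, the tube axis, the pump yaw and the handle.

```bash
python3 - <<'E'
from h import *
z=np.load("w2.npz"); im,d,w=z['im'],z['d'],z['w']
hsv=cv2.cvtColor(im,cv2.COLOR_RGB2HSV).astype(int)
m=(d>0)&(abs(w[...,0]-624)<25)&(w[...,1]>-262)&(w[...,1]<-185)&(w[...,2]>75)&(w[...,2]<160)&(hsv[...,1]<80)
p=w[m]
print(m.sum(),p.min(0),p.max(0))
for y in range(-260,-185,7):
    s=p[(p[:,1]>=y)&(p[:,1]<y+7)]
    if len(s)>5: print(y,len(s),'x',s[:,0].min().round(1),s[:,0].max().round(1),'z',s[:,2].min().round(1),s[:,2].max().round(1))
# pump yaw from flat tops
z=np.load("w1.npz"); W=z['w'];D=z['d']
for lo,hi,n in((155,164,'box'),):
    s=(D>0)&(W[...,2]>lo)&(W[...,2]<hi)&(W[...,1]<60)&(W[...,1]>-95)&(W[...,0]>540)&(W[...,0]<670)
    q=W[s][:,:2].astype(np.float32); print(n,len(q),q.min(0),q.max(0),cv2.minAreaRect(q))
z=np.load("t2.npz"); W=z['w'];D=z['d'];I=z['im']
h=cv2.cvtColor(I,cv2.COLOR_RGB2HSV).astype(int)
r=((h[...,0]<8)|(h[...,0]>172))&(h[...,1]>150)&(W[...,2]>190)&(W[...,2]<215); print('knob now',W[r].mean(0) if r.any() else None)
z=np.load("w2.npz")
y=(hsv[...,0]>18)&(hsv[...,0]<35)&(hsv[...,1]>140)&(d>0)&(w[...,0]<500)&(w[...,2]<70)&(w[...,2]>30)
q=w[y]; t=q[q[:,2]>47]; print('handle',len(t),cv2.minAreaRect(t[:,:2].astype(np.float32)),q[:,2].max())
for nm,f in(('w2',(im,d,w,hsv)),):
    pass
# dump rim points, crop
save("pics/m.png",cv2.resize(im[180:250,350:450],None,fx=7,fy=7,interpolation=cv2.INTER_CUBIC))
for nm,cond in dict(bottle=((abs(w[...,0]-640)<60)&(abs(w[...,1]+285)<40)&(w[...,2]>90)&(w[...,2]<130)),cleaner=((w[...,2]>120)&(w[...,2]<250)&(w[...,1]<-340)&(w[...,0]<680))).items():
    s=w[cond&(d>0)]; print(nm,len(s),s.min(0),s.max(0))
E
```

```text
1218 [ 611.76707945 -249.52941988   75.10084627] [ 639.86479754 -185.02431235  141.40657262]
-253 66 x 617.8 635.9 z 123.6 127.7
-246 204 x 613.9 639.8 z 121.3 134.3
-239 231 x 613.8 639.9 z 114.2 140.7
-232 200 x 617.1 636.4 z 107.6 141.4
-225 120 x 616.9 632.6 z 103.4 129.6
-218 91 x 616.6 631.6 z 92.6 121.5
-211 86 x 616.5 630.9 z 82.8 112.5
-204 77 x 616.2 630.9 z 75.1 104.0
-197 66 x 613.1 630.2 z 75.5 95.6
-190 77 x 611.8 637.2 z 75.1 87.4
box 9830 [584.25073 -69.99867] [651.1387   55.07094] ((617.9254150390625, -7.474941253662109), (63.62849426269531, 123.54561614990234), 2.173600673675537)
knob now [ 804.29743395 -430.37151663  205.19320683]
handle 1557 ((452.9869384765625, -355.76251220703125), (18.393169403076172, 88.04251861572266), 10.57666301727295) 60.815943532746985
bottle 1180 [ 616.08794814 -321.22304525   90.0252347 ] [ 684.10926055 -245.01776636  129.93660919]
cleaner 8186 [ 626.38259026 -488.93433635  120.00174495] [ 666.24162333 -429.24326019  243.84177897]
```

View pics/m.png

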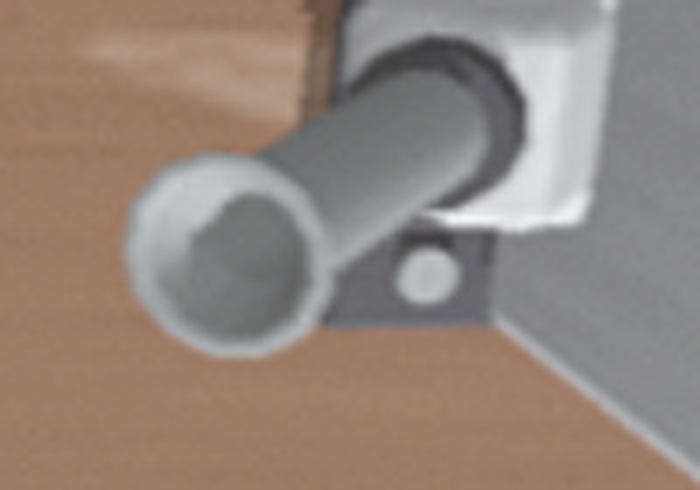

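The mouth crop shows an ellipse centred near (230,255) with the tube behind it. The mouth comes out at about (627,-239,132) and the pump yaw at about 2°, which fits a 28 mm rim at 50°. Now I find the bottle and go over to the dipstick.

```bash
python3 - <<'E'
from h import *
z=np.load("w2.npz"); im,d,w=z['im'],z['d'],z['w']
hsv=cv2.cvtColor(im,cv2.COLOR_RGB2HSV).astype(int)
m=((hsv[...,0]<8)|(hsv[...,0]>172))&(hsv[...,1]>150)&(d>0); m[:200]=0; m[270:]=0
p=w[m];p=p[p[:,2]>100];print('cap',len(p),p.min(0),p.max(0)); s=ctrl.state(); R=s['tool_rot']; print(s['q'][5],(np.array([500,-350,200])-s['tool_pos'])@R/400)
E
python3 -m inch '0 0.3 -0.04 0.1 0.65;0 0.3 -0.04 0.1 0.65;0 0.3 -0.04 0.1 0.65;0 0.3 -0.04 0.1 0.65;0 0.3 -0.04 0.1 0.65;0 0.3 -0.04 0.1 0.65;0 0.3 -0.04 0.1 0.65;0 0.3 -0.04 0.1 0.65;0 0.3 -0.04 0.1 0.65;0 0.3 -0.04 0.1 0.65' 20
python3 -m inch '0 0 0 0 0.08;0 0 0 0 0.08'
python3 - <<'E'
from h import *
im,d,P=grab("wrist"); save("pics/w3.png",im); np.savez("w3.npz",im=im,d=d,w=pts(d,P)); print(ctrl.state()['q'])
E
```

```text
cap 675 [ 655.12695863 -314.01657585  100.06714652] [ 682.23232161 -288.0564973   117.80021003]
-2.1808397610353465 [ 0.30945419 -0.05463125  0.1503918 ]
clock: 5.58
tool_pos: [505.1, -341.0, 221.5]
tool_rot: [[-0.333, 0.943, -0.001], [0.943, 0.333, 0.0], [0.0, -0.0, -1.0]]
wrist_force: [0.6, 0.1, -0.6]
width: 85.3
gripper_force: 0.0
clock: 5.75
tool_pos: [505.1, -341.0, 221.4]
tool_rot: [[-0.171, 0.985, -0.001], [0.985, 0.171, 0.0], [0.0, -0.0, -1.0]]
wrist_force: [-0.5, -1.2, -0.2]
width: 85.4
gripper_force: 0.0
[-7.19438791e-01  5.16092423e-01  1.31388478e+00 -2.37273331e-04
  1.31210898e+00 -8.92256183e-01]
```

View pics/w3.png

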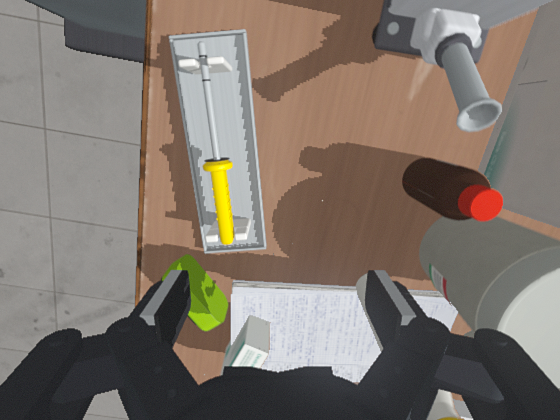

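The wrist view shows the handle from (217,165) to (227,243), the collar at (217,163), and the shaft up to (203,45). The bottle is at (450,190) and the tube mouth at (470,112).

```bash
cat >> h.py <<'E'
def ray(P,u,v,zp):
    c=np.stack([(u-P['cx'])/P['fx'],-(v-P['cy'])/P['fy'],-np.ones_like(u,dtype=float)],-1)@np.array(P['attitude']).T
    o=np.array(P['xyz']); return o+c*((zp-o[2])/c[...,2])[...,None]
E
python3 - <<'E'
from h import *
z=np.load("w3.npz"); im,d,w=z['im'],z['d'],z['w']
P=ctrl.camera_params("wrist")
hsv=cv2.cvtColor(im,cv2.COLOR_RGB2HSV).astype(int)
m=(hsv[...,0]>18)&(hsv[...,0]<34)&(hsv[...,1]>140); m[:,:195]=0;m[:,245:]=0;m[250:]=0;m[:150]=0
v,u=np.nonzero(m); print(len(u),u.min(),u.max(),v.min(),v.max())
h=v>178
p=ray(P,u[h].astype(float),v[h].astype(float),55.); q=p[:,:2]
r=cv2.minAreaRect(q.astype(np.float32)); print('handle top rect',r)
c=q.mean(0);_,_,vt=np.linalg.svd(q-c);ax=vt[0]*np.sign(vt[0][1]);print('axis',ax,c)
D=w[m&(d>0)];print('depth z',np.percentile(D[:,2],[5,50,95]),'depth ctr',np.median(w[m&(d>0)&(np.arange(420)[:,None]>178)],0))
# shaft centreline bright pixels: darkest transitions -> use depth z>36 between collar and tip
s=(d>0)&(w[...,2]>38)&(w[...,2]<56)&(hsv[...,1]<60); s[:,:190]=0;s[:,230:]=0;s[158:]=0;s[75:]&=True;s[:70]=0
v,u=np.nonzero(s); p=ray(P,u.astype(float),v.astype(float),46.)[:,:2]; c2=p.mean(0);_,_,vt=np.linalg.svd(p-c2);print('shaft',len(p),c2,vt[0]*np.sign(vt[0][1]))
dd=c2-c; print('join',dd/np.linalg.norm(dd))
end=((q-c)@ax).min(); print('rear end',c+ax*end,'centre',c+ax*(end+40), ((q-c)@ax).max()-end)
E
```

```text
1347 203 233 160 244
handle top rect ((454.4153137207031, -364.5396423339844), (16.37409782409668, 70.0347671508789), 14.500133514404297)
axis [-0.23663303  0.9715991 ] [ 453.72570053 -362.46821994]
depth z [46.69223096 54.70649285 58.19155721] depth ctr [ 453.47807831 -361.96936264   54.57027178]
shaft 656 [ 428.76722191 -271.83814953] [-0.25068769  0.96806802]
join [-0.26550468  0.96410957]
rear end [ 462.53377472 -398.63357235] centre [ 453.06845349 -359.7696084 ] 69.96339669574604
```

```bash
python3 -m inch '0 -0.027 -0.139 0.3 -0.036;0 -0.027 -0.139 0.3 -0.036;0 -0.027 -0.139 0.3 -0.036;0 -0.027 -0.139 0.456 -0.036;0 -0.027 -0.139 0.456 -0.036;0 -0.027 -0.139 0.456 -0.036;0 -0.027 -0.139 0.456 -0.036'; python3 -m inch '1 0 0 0 0;1 0 0 0 0;1 0 0 0 0;1 0 0 0 0;1 0 0 0 0;1 0 0 0 0' 20
```

```text
clock: 6.38
tool_pos: [451.9, -361.8, 38.4]
tool_rot: [[-0.251, 0.968, -0.002], [0.968, 0.251, 0.002], [0.003, -0.001, -1.0]]
wrist_force: [-0.1, -0.5, 1.0]
width: 85.6
gripper_force: 0.0
clock: 6.88
tool_pos: [452.4, -363.2, 39.6]
tool_rot: [[-0.249, 0.968, 0.001], [0.968, 0.249, -0.001], [-0.001, 0.001, -1.0]]
wrist_force: [0.3, 3.3, 6.4]
width: 13.9
gripper_force: 23.3
```

```bash
python3 -m inch '1 0 0 -0.1 0;1 0 0 -0.2 0;1 0 0 -0.3 0;1 0 0 -0.42 0;1 0 0 -0.42 0.1;1 0 0 -0.42 0.1;1 0 0 -0.42 0.1;1 0 0 -0.42 0.1' 25; python3 - <<'E'
from h import *
im,d,P=grab("wrist"); save("pics/w4.png",im); np.savez("w4.npz",im=im,d=d,w=pts(d,P)); s=ctrl.state();print(s['tool_rot'],s['tool_pos'])
w=pts(d,P);hsv=cv2.cvtColor(im,cv2.COLOR_RGB2HSV).astype(int)
t=(w-s['tool_pos'])@s['tool_rot']   # tool coordinates: x toward tip, y lateral, z down
m=(d>0)&(t[...,0]>20)&(t[...,0]<175)&(abs(t[...,1])<25)&(abs(t[...,2])<40)
p=t[m]
for a in range(20,175,10):
    k=p[(p[:,0]>=a)&(p[:,0]<a+10)]
    if len(k): print(a,len(k),k.mean(0).round(1),k.min(0).round(1),k.max(0).round(1))
E
```

```text
clock: 7.55
tool_pos: [451.9, -362.8, 206.5]
tool_rot: [[-0.045, 0.999, -0.001], [0.999, 0.045, 0.001], [0.001, -0.001, -1.0]]
wrist_force: [0.5, -0.7, -1.1]
width: 13.8
gripper_force: 25.1
[[-0.04497612  0.99898748 -0.00108228]
 [ 0.99898728  0.04497741  0.00120566]
 [ 0.00125312 -0.00102696 -0.99999869]] [ 451.82418138 -362.69779374  206.12871255]
20 744 [ 25.1   0.7 -15.3] [ 20.   -6.6 -17.7] [30.   8.1 -6.3]
30 770 [ 34.9   0.9 -15.4] [ 30.   -6.  -18.2] [ 40.    7.8 -10.4]
40 1620 [ 45.8   0.7 -16.3] [ 40.  -13.9 -21.1] [49.8 15.2 -1.6]
50 992 [52.7  0.7 -8.6] [ 50.1 -11.6 -19. ] [60.  13.   6.4]
60 434 [65.   0.7 -8.2] [ 60.   -2.5 -10.2] [70.   3.9 -5.2]
70 469 [75.   0.6 -8.1] [ 70.1  -2.8 -10.5] [79.7  3.8 -4.5]
80 535 [85.   0.6 -8.1] [ 80.   -2.8 -10.9] [90.   4.2 -4. ]
90 575 [95.1  0.8 -8.2] [ 90.   -2.6 -10.7] [100.    4.1  -5. ]
100 620 [105.1   0.6  -8.1] [100.   -2.9 -10.7] [110.    4.   -4.4]
110 456 [113.4   0.6  -8.1] [110.   -2.8 -11. ] [117.5   4.   -4.8]
```

View pics/w4.png

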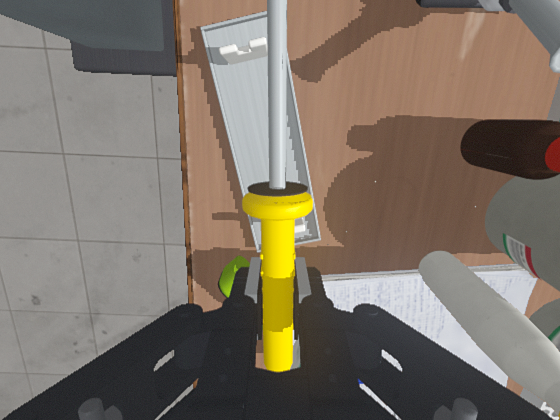

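The stick is level in the hand: straight along tool x, with its axis 5 mm behind the TCP and the tip about 156 mm ahead. The tool stays vertical, so I have to pivot the stick 50° in the jaws. The spray bottle blocks doing that at the mouth, so I'll hook the shaft under the leaning tube, crossing it, and raise the hand. First I turn the stick to +x.

```bash
python3 -m inch '1 0.35 -0.014 0 0.385;1 0.35 -0.014 0 0.385;1 0.35 -0.014 0 0.385;1 0.35 -0.014 0 0.77;1 0.35 -0.014 0 0.77;1 0.35 -0.014 0 0.77;1 0.35 -0.014 0 0.77;1 0.35 -0.014 0 0.77;1 0.35 -0.014 0 0.77;1 0.35 -0.014 0 0.77' 25;python3 -m inch '1 0 0 0 0.2;1 0 0 0 0.2;1 0 0 0 0.2;1 0 0 0 0.2'
python3 - <<'E'
from h import *
s=ctrl.state();R=s['tool_rot'];print(np.degrees(np.arctan2(R[1,0],R[0,0])),s['q'][5],(np.array([440,-223,88])-s['tool_pos']))
z=np.load("w3.npz"); w=z['w'];d=z['d']
m=(d>0)&(abs(w[...,0]-627)<25)&(w[...,1]>-262)&(w[...,1]<-220)&(w[...,2]>112)&(w[...,2]<160); p=w[m]; print('mouth w3',p.min(0),p.max(0))
E
```

```text
clock: 8.43
tool_pos: [440.3, -223.1, 206.0]
tool_rot: [[0.936, 0.352, -0.002], [0.352, -0.936, 0.001], [-0.001, -0.002, -1.0]]
wrist_force: [-0.0, 0.2, -0.5]
width: 13.4
gripper_force: 25.1
clock: 8.77
tool_pos: [440.3, -223.1, 206.0]
tool_rot: [[0.998, -0.059, -0.002], [-0.059, -0.998, 0.001], [-0.002, -0.001, -1.0]]
wrist_force: [-0.3, 0.1, -1.3]
width: 13.8
gripper_force: 25.1
-3.386612873497963 1.005356718808675 [  -0.2810541     0.1418287  -117.99978709]
mouth w3 [ 613.45812879 -249.41646056  112.08783311] [ 640.44414632 -220.00468808  141.83048172]
```

```bash
python3 -m inch '1 0 0 0.1 -0.028;1 0 0 0.2 -0.028;1 0 0 0.3 -0.028;1 0 0 0.3 -0.028;1 0.1 0 0.3 -0.028;1 0.2 0 0.3 -0.028;1 0.2 0 0.3 -0.028;1 0.2 0 0.3 -0.028' 25
python3 - <<'E'
from h import *
s=ctrl.state();print(s['tool_pos'])
im,d,P=grab("side"); save("pics/s5.png",cv2.resize(im[130:330,130:380],None,fx=3,fy=3,interpolation=cv2.INTER_CUBIC))
E
```

```text
clock: 9.43
tool_pos: [522.6, -228.0, 88.1]
tool_rot: [[1.0, 0.006, 0.002], [0.006, -1.0, -0.001], [0.002, 0.001, -1.0]]
wrist_force: [-0.3, -0.0, -1.0]
width: 13.7
gripper_force: 25.2
[ 522.58958166 -228.01446676   88.1306622 ]
```

View pics/s5.png

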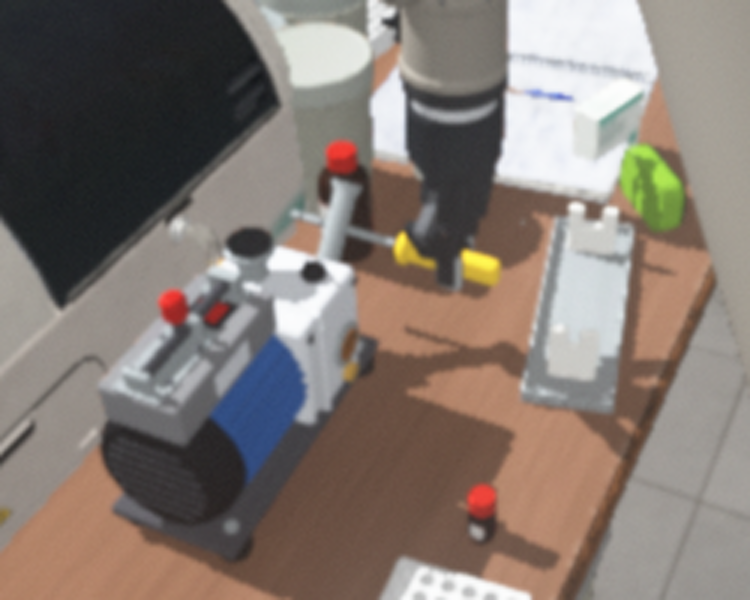

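The side view shows the shaft passing behind and under the tube at (335,225), with the handle held at (450,265). I start raising.

```bash
python3 -m inch '1 0 -0.01 -0.01 0;1 0.002 -0.01 -0.03 0;1 0.005 -0.01 -0.06 0;1 0.01 -0.01 -0.08 0;1 0.017 -0.01 -0.104 0;1 0.017 -0.01 -0.104 0' 22
python3 - <<'E'
from h import *
im,d,P=grab("side"); s=ctrl.state(); np.savez("s6.npz",im=im,d=d,w=pts(d,P))
im,d,P=grab("wrist"); w=pts(d,P); t=(w-s['tool_pos'])@s['tool_rot']
m=(d>0)&(t[...,0]>22)&(t[...,0]<125)&(abs(t[...,1])<10)&(t[...,2]<80)&(t[...,2]>-20); p=t[m]
for a in range(20,125,8):
    k=p[(p[:,0]>=a)&(p[:,0]<a+8)]
    if len(k): print(a,len(k),np.median(k,0).round(1))
E
```

```text
clock: 9.98
tool_pos: [528.0, -224.4, 131.2]
tool_rot: [[1.0, 0.004, 0.003], [0.004, -1.0, -0.002], [0.003, 0.002, -1.0]]
wrist_force: [-0.3, -0.8, -0.5]
width: 13.5
gripper_force: 25.1
20 455 [24.9 -0.3 -4.4]
28 600 [32.2 -0.8 -1.3]
36 628 [40.  -0.3  1.1]
44 834 [47.6 -0.3  3.4]
52 246 [55.9 -0.3 17.1]
60 246 [64.1 -0.5 20.5]
68 236 [71.9 -0.5 24. ]
76 244 [79.8 -0.5 27.4]
84 622 [90.1  0.5 14.8]
92 1098 [95.8  0.5  3.3]
100 888 [103.5   2.    3.8]
108 95 [113.9   0.7  41.5]
116 211 [120.   -0.3  44.6]
124 28 [124.4  -0.3  46.3]
```

The pivot works: 23° so far with negligible force. I continue to 50°.

```bash
cat > tilt.py <<'E'
from h import *
s=ctrl.state()
im,d,P=grab("wrist"); w=pts(d,P); t=(w-s['tool_pos'])@s['tool_rot']
hsv=cv2.cvtColor(im,cv2.COLOR_RGB2HSV).astype(int)
def fit(m,n,off):
    p=t[m]
    if len(p)<50: print(n,len(p)); return
    A=np.c_[p[:,0],np.ones(len(p))]; c=np.linalg.lstsq(A,p[:,2],rcond=None)[0]
    for _ in range(5):
        r=p[:,2]-A@c; g=abs(r)<2.5*max(np.median(abs(r)),.5); c=np.linalg.lstsq(A[g],p[g,2],rcond=None)[0]
    a=np.arctan(c[0]); print(n,g.sum(),'tilt',np.degrees(a).round(2),'axis z at x=0',(c[1]+off/np.cos(a)).round(2),'lat',np.median(p[g,1]).round(2),'x range',p[g,0].min().round(1),p[g,0].max().round(1))
b=(d>0)&(t[...,2]<150)&(t[...,2]>-25)&(t[...,0]<170)
fit(b&(abs(t[...,1])<5)&(hsv[...,0]>18)&(hsv[...,0]<35)&(hsv[...,1]>140)&(t[...,0]>14)&(t[...,0]<32),'handle',11)
fit(b&(abs(t[...,1])<2.5)&(hsv[...,1]<60)&(t[...,0]>50)&(t[...,0]<80),'shaft',3.5)
im0=im
E
python3 -m inch '1 0.008 0 -0.015 0;1 0.016 0 -0.03 0;1 0.032 0 -0.05 0;1 0.052 0 -0.073 0;1 0.075 0 -0.0975 0;1 0.075 0 -0.0975 0' 22
python3 tilt.py
```

```text
clock: 10.58
tool_pos: [559.1, -224.1, 169.3]
tool_rot: [[1.0, 0.004, 0.003], [0.004, -1.0, -0.002], [0.003, 0.002, -1.0]]
wrist_force: [0.4, 0.0, -0.7]
width: 13.1
gripper_force: 26.5
handle 896 tilt 50.16 axis z at x=0 0.36 lat -0.3 x range 14.0 32.0
shaft 397 tilt -36.95 axis z at x=0 100.13 lat 0.27 x range 50.3 76.1
```

```bash
python3 -m inch '1 -0.05 0 0.01 0;1 -0.1 0 0.01 0;1 -0.2 0 0.01 0;1 -0.3 0 0 0;1 -0.35 0 -0.05 0;1 -0.35 0 -0.15 0;1 -0.35 0 -0.25 0;1 -0.35 0 -0.3 0;1 -0.35 0 -0.3 0' 30
sed -i 's/>50)&(t\[...,0\]<80)/>40)\&(t[...,0]<95)\&(t[...,2]>35)/' tilt.py; python3 tilt.py
python3 - <<'E'
from h import *
im,d,P=grab("side"); save("pics/s6.png",cv2.resize(im[80:330,130:430],None,fx=2.6,fy=2.4)); print(ctrl.state()['tool_pos'])
E
```

```text
clock: 11.38
tool_pos: [418.7, -225.1, 292.3]
tool_rot: [[1.0, 0.004, 0.008], [0.004, -1.0, -0.005], [0.008, 0.006, -1.0]]
wrist_force: [-0.5, 0.4, -1.5]
width: 13.3
gripper_force: 30.1
handle 891 tilt 50.51 axis z at x=0 0.14 lat -0.32 x range 14.0 31.9
shaft 621 tilt 50.55 axis z at x=0 0.13 lat -0.26 x range 40.1 94.6
[ 417.17205665 -223.86964484  287.41652917]
```

View pics/s6.png

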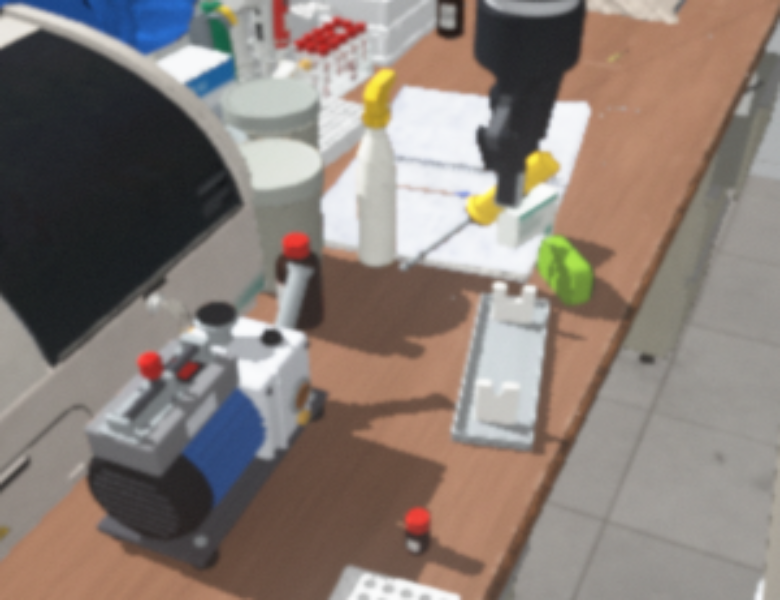

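The side view shows the stick held tilted tip-down, handle at (540,165) and tip at about (403,265). Nothing else has been disturbed. Now I find the collar's place in the tool frame and work out the approach points.

```bash
cat > col.py <<'E'
from tilt import *
th=np.radians(50.5); z0=0.13
s_=t[...,0]*np.cos(th)+(t[...,2]-z0)*np.sin(th); r_=-t[...,0]*np.sin(th)+(t[...,2]-z0)*np.cos(th)
m=(d>0)&(t[...,0]>10)&(abs(t[...,1])<4)&(s_>20)&(s_<75)&(abs(r_)<20)
for a in range(34,66,2):
    k=m&(s_>=a)&(s_<a+2)
    if k.sum(): print(a,k.sum(),r_[k].min().round(1),np.median(r_[k]).round(1), np.median(hsv[...,0][k]))
E
python3 col.py; python3 - <<'E'
from h import *
s=ctrl.state(); print(s['tool_pos'],s['tool_rot'],s['q'])
E
```

```text
handle 907 tilt 50.28 axis z at x=0 0.33 lat -0.31 x range 14.0 31.9
shaft 637 tilt 50.52 axis z at x=0 0.26 lat -0.26 x range 40.0 94.6
34 104 -15.8 -12.1 26.0
36 71 -16.2 -14.6 28.0
38 49 -16.6 -14.7 27.0
40 26 -15.4 -14.4 27.0
42 3 -12.6 -11.7 16.0
44 60 -13.3 -11.6 15.5
52 23 -4.5 -3.4 96.0
54 36 -5.1 -3.0 95.5
56 36 -5.0 -3.1 95.0
58 30 -4.4 -3.2 95.0
60 30 -4.7 -3.4 95.0
62 37 -4.4 -3.2 96.0
64 26 -4.2 -3.1 97.5
[ 416.75575484 -223.55858425  286.29227835] [[ 0.9999922   0.0037577  -0.00121243]
 [ 0.0037594  -0.99999195  0.00140528]
 [-0.00120714 -0.00140982 -0.99999828]] [-6.54860093e-01  2.15348921e-01  1.58489098e+00  3.86100335e-04
  1.34317028e+00  9.12090202e-01]
```

```bash
python3 -m inch '1 0.2 0.2 0 -0.769;1 0.2 0.2 0 -0.769;1 0.2 0.2 0 -0.769;1 0.2 0.2 0 -0.769;1 0.2 0.2 0 -0.769;1 0.2 0.2 0 -0.769;1 0.2 0.2 0 -0.769;1 0.2 0.2 0 -0.769;1 0.2 0.2 0 -0.769;1 0.2 0.2 0 -0.769' 30; python3 -m inch '1 0 0 0 -0.17;1 0 0 0 -0.17;1 0 0 0 -0.17;1 0 0 0 -0.17'; python3 - <<'E'
from h import *
s=ctrl.state(); R=s['tool_rot']; print(s['tool_pos'],np.degrees(np.arctan2(R[1,0],R[0,0])), (np.array([632,-360,277])-s['tool_pos'])@R/400)
E
```

```text
clock: 12.37
tool_pos: [497.1, -303.2, 284.6]
tool_rot: [[0.306, 0.952, -0.004], [0.952, -0.306, 0.003], [0.002, -0.004, -1.0]]
wrist_force: [0.3, -0.7, -0.5]
width: 13.7
gripper_force: 30.1
clock: 12.7
tool_pos: [497.1, -303.3, 284.9]
tool_rot: [[-0.043, 0.999, -0.003], [0.999, 0.043, 0.003], [0.003, -0.003, -1.0]]
wrist_force: [-0.3, -0.4, -1.7]
width: 13.7
gripper_force: 30.0
[ 497.0834802  -303.29878004  284.8703262 ] 92.44597328612909 [-0.15607992  0.33099431  0.01811939]
```

```bash
python3 -m inch '1 -0.156 0.331 0.018 0;1 -0.156 0.331 0.018 0;1 -0.156 0.331 0.018 0;1 -0.156 0.331 0.018 0;1 -0.156 0.331 0.018 0;1 -0.156 0.331 0.018 0' 30; cat > chk.py <<'E'
from tilt import *
save("pics/w7.png",im); np.savez("w7.npz",im=im,d=d,w=w,t=t)
print(s['tool_pos'])
# mouth rim in world
m=(d>0)&(abs(w[...,0]-627)<20)&(w[...,1]>-262)&(w[...,1]<-218)&(w[...,2]>118)&(w[...,2]<150); p=w[m]
if len(p): print('mouth',len(p),p.min(0),p.max(0))
# tube direction from slices
for y in range(-228,-195,8):
    q=w[(d>0)&(abs(w[...,0]-625)<14)&(w[...,1]>=y)&(w[...,1]<y+8)&(w[...,2]>85)&(w[...,2]<140)]
    if len(q): print(y,len(q),((q[:,0].min()+q[:,0].max())/2).round(1),q[:,2].max().round(1))
E
python3 chk.py
```

```text
clock: 13.2
tool_pos: [632.5, -360.9, 276.1]
tool_rot: [[-0.037, 0.999, -0.005], [0.999, 0.037, 0.003], [0.004, -0.004, -1.0]]
wrist_force: [-1.0, 0.4, -0.8]
width: 13.1
gripper_force: 30.2
handle 870 tilt 50.1 axis z at x=0 0.82 lat 0.58 x range 14.0 31.6
shaft 576 tilt 50.43 axis z at x=0 0.78 lat 0.56 x range 40.1 95.0
[ 632.54106096 -360.85364459  276.14342521]
mouth 909 [ 614.04557647 -249.18624796  118.00856564] [ 640.27352059 -218.18454876  142.05185305]
-228 188 626.8 139.1
-220 172 626.5 125.4
-212 151 626.3 114.0
-204 141 625.8 104.9
-196 103 625.7 95.2
```

View pics/w7.png

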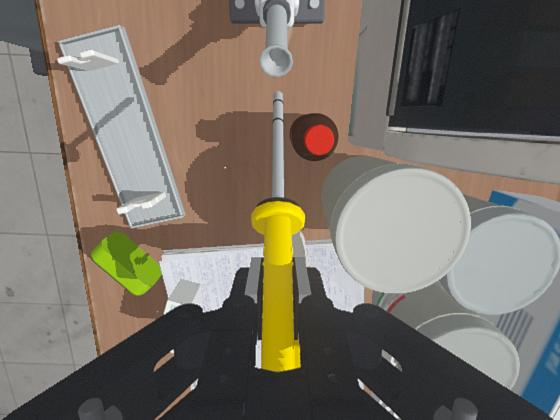

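The wrist view shows the stick in line with the mouth: tip (278,97), mouth (275,60). The numbers ask for about 4 mm of raise and 1 mm sideways. I start inserting.

```bash
python3 -m inch '1 0 -0.002 -0.01 0;1 0.02 -0.002 0.014 0;1 0.04 -0.002 0.038 0;1 0.06 -0.002 0.0615 0;1 0.07 -0.002 0.0734 0;1 0.08 -0.002 0.085 0;1 0.08 -0.002 0.085 0' 30; python3 chk.py
```

```text
clock: 13.83
tool_pos: [629.8, -328.2, 246.5]
tool_rot: [[-0.039, 0.999, -0.0], [0.999, 0.039, 0.0], [0.001, -0.0, -1.0]]
wrist_force: [-0.8, -0.4, -1.3]
width: 13.4
gripper_force: 30.2
handle 885 tilt 49.77 axis z at x=0 1.04 lat 0.12 x range 14.0 31.9
shaft 599 tilt 50.39 axis z at x=0 0.94 lat 0.55 x range 40.0 94.9
[ 629.75624424 -328.23783039  246.50221518]
mouth 1062 [ 614.02589633 -248.65282663  118.09902903] [ 640.37419739 -218.02486454  149.97141808]
-228 239 626.5 139.1
-220 216 626.5 124.2
-212 202 626.4 113.6
-204 182 625.6 105.1
-196 135 625.5 96.0
```

```bash
python3 -m inch '1 0 0 0.007 0;1 0.016 0 0.026 0;1 0.032 0 0.045 0;1 0.048 0 0.064 0;1 0.064 0 0.083 0;1 0.064 0 0.083 0' 30; python3 tilt.py
```

```text
clock: 14.38
tool_pos: [628.9, -302.4, 211.5]
tool_rot: [[-0.039, 0.999, -0.002], [0.999, 0.039, 0.002], [0.002, -0.002, -1.0]]
wrist_force: [-0.8, -0.1, -0.9]
width: 13.5
gripper_force: 30.2
handle 869 tilt 50.25 axis z at x=0 0.77 lat 0.11 x range 14.1 31.7
shaft 640 tilt 45.89 axis z at x=0 9.67 lat -0.04 x range 40.1 94.6
```

```bash
python3 -m inch '1 0.016 0 0.019 0;1 0.032 0 0.038 0;1 0.048 0 0.0575 0;1 0.064 0 0.0766 0;1 0.08 0 0.0958 0;1 0.08 0 0.0958 0' 30; python3 tilt.py
```

```text
clock: 14.93
tool_pos: [627.3, -269.4, 172.4]
tool_rot: [[-0.04, 0.999, -0.003], [0.999, 0.04, 0.003], [0.003, -0.003, -1.0]]
wrist_force: [0.6, 0.5, -1.6]
width: 13.4
gripper_force: 30.2
handle 880 tilt 50.06 axis z at x=0 0.84 lat 0.1 x range 14.0 31.6
shaft 632 tilt 50.23 axis z at x=0 -4.75 lat -0.05 x range 41.8 86.8
```

```bash
python3 -m inch '1 0.003 0 0.0038 0;1 0.006 0 0.0077 0;1 0.009 0 0.0115 0;1 0.009 0 0.0115 0' 30; python3 -m inch '1 0.003 0 0.0038 0;1 0.005 0 0.006 0;1 0.005 0 0.006 0' 30;
```

```text
clock: 15.32
tool_pos: [627.9, -268.0, 170.0]
tool_rot: [[-0.039, 0.999, -0.0], [0.999, 0.039, 0.0], [0.0, -0.0, -1.0]]
wrist_force: [-0.1, -0.0, -1.5]
width: 13.6
gripper_force: 30.2
clock: 15.57
tool_pos: [628.0, -266.8, 168.7]
tool_rot: [[-0.039, 0.999, 0.001], [0.999, 0.039, -0.002], [-0.002, 0.001, -1.0]]
wrist_force: [-0.4, -3.5, 3.3]
width: 13.5
gripper_force: 30.7
```

```bash
python3 -m inch '1 0.003 0 0.0038 0;1 0.005 0 0.006 0;1 0.005 0 0.006 0' 30;python3 tilt.py
```

```text
clock: 15.82
tool_pos: [628.0, -266.7, 168.6]
tool_rot: [[-0.038, 0.999, 0.004], [0.999, 0.038, -0.006], [-0.006, 0.003, -1.0]]
wrist_force: [-3.5, -7.5, 12.8]
width: 13.4
gripper_force: 32.1
handle 886 tilt 49.97 axis z at x=0 0.83 lat 0.11 x range 14.0 31.7
shaft 650 tilt 49.56 axis z at x=0 -4.98 lat -0.03 x range 40.0 84.8
```

The stick stopped at the predicted seated pose with the reaction rising to 13 N. I hold it there for over a second.

```bash
python3 -m inch '1 0 0 0 0;1 0 0 0 0;1 0 0 0 0;1 0 0 0 0;1 0 0 0 0;1 0 0 0 0;1 0 0 0 0;1 0 0 0 0;1 0 0 0 0;1 0 0 0 0' 30;python3 -m inch '1 0 0 0 0;1 0 0 0 0;1 0 0 0 0;1 0 0 0 0;1 0 0 0 0;1 0 0 0 0;1 0 0 0 0' 30
python3 - <<'E'
from h import *
# numeric seat check: yellow collar and grey rim along tube axis, in wrist and side views
M=np.array([627.15,-238.7,132.8]); f=np.array([-.038,.999,0]); u=-f*.643+np.array([0,0,.766])
for n in("wrist","side"):
    im,d,P=grab(n); w=pts(d,P); hsv=cv2.cvtColor(im,cv2.COLOR_RGB2HSV).astype(int)
    r=w-M; k=r@u; rad=np.linalg.norm(r-k[...,None]*u,axis=-1)
    b=(d>0)&(rad<20)&(k>-30)&(k<30)
    yel=b&(hsv[...,0]>16)&(hsv[...,0]<36)&(hsv[...,1]>120)&(rad>12); gr=b&(hsv[...,1]<70)&(rad>11)
    print(n,'collar k',np.percentile(k[yel],[1,5,50,95]).round(1) if yel.any() else 0,'rim k',np.percentile(k[gr],[50,95,99]).round(1) if gr.any() else 0, yel.sum(),gr.sum())
E
```

```text
clock: 16.7
tool_pos: [628.0, -266.8, 168.6]
tool_rot: [[-0.038, 0.999, 0.004], [0.999, 0.038, -0.006], [-0.006, 0.003, -1.0]]
wrist_force: [-4.1, -7.5, 11.7]
width: 13.5
gripper_force: 32.1
clock: 17.28
tool_pos: [628.1, -266.8, 168.6]
tool_rot: [[-0.038, 0.999, 0.004], [0.999, 0.038, -0.006], [-0.006, 0.003, -1.0]]
wrist_force: [-4.4, -7.4, 12.8]
width: 13.7
gripper_force: 32.1
wrist collar k [ 4.2  5.1 10.1 28. ] rim k [-1.   1.1  1.4] 1253 235
side collar k [ 0.9  1.6  7.2 27.3] rim k [-7.7 -1.2 28.5] 54 43
```

```bash
python3 -m inch '1 0.003 0 0.0038 0;1 0.006 0 0.0077 0;1 0.006 0 0.0077 0;1 0.006 0 0.0077 0' 45; python3 -m inch '1 0 0 0 0;1 0 0 0 0;1 0 0 0 0;1 0 0 0 0;1 0 0 0 0;1 0 0 0 0;1 0 0 0 0;1 0 0 0 0' 45
```

```text
clock: 17.72
tool_pos: [628.2, -266.7, 168.5]
tool_rot: [[-0.037, 0.999, 0.007], [0.999, 0.037, -0.011], [-0.011, 0.006, -1.0]]
wrist_force: [-7.6, -12.5, 23.1]
width: 13.3
gripper_force: 47.7
clock: 18.38
tool_pos: [628.2, -266.7, 168.5]
tool_rot: [[-0.037, 0.999, 0.007], [0.999, 0.037, -0.01], [-0.011, 0.006, -1.0]]
wrist_force: [-7.8, -12.5, 23.0]
width: 13.1
gripper_force: 47.7
```

It is solidly seated: a further 4 mm of commanded push moved it 0.1 mm. Now I draw it out along the tube.

```bash
python3 -m inch '1 -0.01 0 -0.012 0;1 -0.02 0 -0.024 0;1 -0.045 0 -0.0536 0;1 -0.07 0 -0.0834 0;1 -0.095 0 -0.1132 0;1 -0.12 0 -0.143 0;1 -0.145 0 -0.1728 0;1 -0.17 0 -0.2026 0;1 -0.2 0 -0.2383 0;1 -0.23 0 -0.274 0' 30; python3 -m inch '1 -0.02 0 -0.05 0;1 -0.02 0 -0.05 0;1 -0.02 0 -0.05 0'; python3 tilt.py
```

```text
clock: 19.22
tool_pos: [631.2, -353.2, 271.3]
tool_rot: [[-0.04, 0.999, -0.002], [0.999, 0.04, 0.002], [0.002, -0.002, -1.0]]
wrist_force: [-0.3, 0.1, -1.3]
width: 13.0
gripper_force: 44.2
clock: 19.47
tool_pos: [631.9, -361.6, 291.6]
tool_rot: [[-0.039, 0.999, 0.001], [0.999, 0.039, 0.0], [0.0, 0.001, -1.0]]
wrist_force: [0.6, -0.0, -1.3]
width: 13.1
gripper_force: 44.3
handle 838 tilt 49.81 axis z at x=0 0.91 lat 0.12 x range 14.0 31.7
shaft 617 tilt 50.38 axis z at x=0 0.61 lat 0.55 x range 40.0 94.3
```

```bash
python3 -m inch '1 0 -0.455 0 0;1 0 -0.455 0 0;1 0 -0.455 0 0;1 0 -0.455 0 0;1 0.2 -0.455 0 0.5;1 0.37 -0.455 0 0.768;1 0.37 -0.455 0 0.768;1 0.37 -0.455 0 0.768;1 0.37 -0.455 0 0.768;1 0.37 -0.455 0 0.768' 30; python3 -m inch '1 0 0 0 0.4;1 0 0 0 0.4;1 0 0 0 0.4;1 0 0 0 0.4;1 0 0 0 0.4;1 0 0 0 0.4;1 0 0 0 0.4'; python3 - <<'E'
from h import *
s=ctrl.state(); R=s['tool_rot']; print(np.degrees(np.arctan2(R[1,0],R[0,0])), (np.array([545,-221,230])-s['tool_pos'])@R/400)
E
```

```text
clock: 20.35
tool_pos: [443.1, -217.6, 290.8]
tool_rot: [[0.655, 0.756, -0.001], [0.756, -0.655, 0.002], [0.0, -0.002, -1.0]]
wrist_force: [-0.4, 0.6, -1.7]
width: 13.3
gripper_force: 44.2
clock: 20.93
tool_pos: [443.2, -219.2, 290.1]
tool_rot: [[1.0, 0.017, -0.002], [0.017, -1.0, 0.002], [-0.002, -0.002, -1.0]]
wrist_force: [0.4, -0.3, -0.5]
width: 13.4
gripper_force: 44.2
0.9505655624721024 [0.25467146 0.00913202 0.14975946]
```

```bash
python3 -m inch '1 0.28 0.005 0 0.008;1 0.28 0.005 0 0.008;1 0.28 0.005 0.05 0.008;1 0.28 0.005 0.1 0.008;1 0.28 0.005 0.137 0.008;1 0.28 0.005 0.137 0.008;1 0.28 0.005 0.137 0.008' 20; python3 tilt.py
```

```text
clock: 21.52
tool_pos: [555.1, -219.0, 235.3]
tool_rot: [[1.0, 0.006, -0.004], [0.006, -1.0, 0.002], [-0.004, -0.002, -1.0]]
wrist_force: [-0.1, 0.0, -0.9]
width: 13.4
gripper_force: 44.2
handle 898 tilt 50.03 axis z at x=0 0.42 lat -0.31 x range 14.0 32.0
shaft 633 tilt 50.52 axis z at x=0 0.03 lat -0.26 x range 40.1 94.5
```

```bash
python3 -m inch '1 0 0 0.0475 0;1 -0.009 0 0.066 0;1 -0.0175 0 0.085 0;1 -0.026 0 0.104 0;1 -0.035 0 0.1225 0;1 -0.0475 0 0.145 0;1 -0.0575 0 0.1675 0;1 -0.0575 0 0.1675 0' 20; python3 tilt.py
```

```text
clock: 22.23
tool_pos: [531.4, -219.7, 168.7]
tool_rot: [[1.0, 0.005, -0.003], [0.005, -1.0, 0.002], [-0.003, -0.002, -1.0]]
wrist_force: [-0.2, 3.6, 1.0]
width: 13.3
gripper_force: 41.5
handle 899 tilt 25.24 axis z at x=0 -2.92 lat -0.31 x range 14.0 32.0
shaft 114 tilt 13.87 axis z at x=0 17.57 lat -0.27 x range 85.6 94.8
```

```bash
python3 -m inch '1 -0.008 0 0.025 0;1 -0.013 0 0.045 0;1 -0.018 0 0.065 0;1 -0.021 0 0.085 0;1 -0.023 0 0.105 0;1 -0.024 0 0.118 0;1 -0.024 0 0.118 0' 20; sed -i 's/&(t\[...,2\]>35)//' tilt.py; python3 tilt.py
```

```text
clock: 22.87
tool_pos: [522.9, -220.1, 121.4]
tool_rot: [[1.0, 0.005, -0.002], [0.005, -1.0, 0.001], [-0.002, -0.001, -1.0]]
wrist_force: [-1.6, 3.8, 1.4]
width: 13.6
gripper_force: 41.0
handle 862 tilt -0.68 axis z at x=0 -3.47 lat -0.32 x range 14.0 32.0
shaft 1286 tilt -0.44 axis z at x=0 -3.58 lat -0.31 x range 50.5 94.9
```

Level to within 0.7°. I lift it clear into open air.

```bash
python3 -m inch '1 0 0 -0.05 0;1 0 0 -0.1 0;1 -0.05 0 -0.15 0;1 -0.1 0 -0.2 0;1 -0.15 0 -0.2 0;1 -0.2 0 -0.2 0;1 -0.2 0 -0.2 0;1 -0.2 0 -0.2 0;1 -0.2 0 -0.2 0;1 -0.2 0 -0.2 0' 40; python3 tilt.py; python3 - <<'E'
from h import *
z=np.load("top0.npz"); im,d,P=grab("top"); w=pts(d,P)
def cen(im,w,b,zl,zh):
    h=cv2.cvtColor(im,cv2.COLOR_RGB2HSV).astype(int); m=((h[...,0]<8)|(h[...,0]>172))&(h[...,1]>150)&(w[...,2]>zl)&(w[...,2]<zh); k=np.zeros_like(m);k[b[1]:b[3],b[0]:b[2]]=1; m&=k
    return m.sum(),w[m].mean(0).round(1)
for n,b,zl,zh in(("knob",(140,145,200,168),190,215),("bottle",(290,140,315,175),80,130),("vial",(190,240,212,265),30,60)):
    print(n,cen(z['im'],z['w'],b,zl,zh),cen(im,w,b,zl,zh))
s=ctrl.state(); print(s['tool_pos'],abs(s['qvel']).max(),s['gripper_force'],s['clock'])
E
```

```text
clock: 23.75
tool_pos: [444.0, -221.2, 202.7]
tool_rot: [[1.0, 0.005, 0.0], [0.005, -1.0, -0.0], [0.0, 0.0, -1.0]]
wrist_force: [-0.3, -0.2, -0.6]
width: 13.4
gripper_force: 40.3
handle 858 tilt 0.16 axis z at x=0 -3.75 lat -0.33 x range 14.0 32.0
shaft 1354 tilt -0.05 axis z at x=0 -3.79 lat -0.31 x range 50.6 95.0
knob (np.int64(38), array([613.8,  30.9, 203.6])) (np.int64(39), array([615.4,  -1.7, 203.5]))
bottle (np.int64(95), array([ 667.4, -301.6,  115. ])) (np.int64(94), array([ 667.3, -301.5,  114.9]))
vial (np.int64(46), array([418.9, -55.4,  45.6])) (np.int64(0), array([nan, nan, nan]))
[ 443.92687569 -220.93654152  202.58156548] 0.004600677637365388 40.32186985015869 23.85<stdin>:5: RuntimeWarning: Mean of empty slice.
  ret = um.true_divide(
```

The bolt is home: the knob travelled 32.6 mm and met a hard stop. The bottle is unmoved, and the stick is level, still and clear. The vial is missing from the top view, most likely hidden by the arm, which never went low there. I hand in.

```bash
python3 -m inch '1 0 0 0 0;1 0 0 0 0;1 0 0 0 0' 40 | head -2; python3 -c "
from bench import ctrl
print(ctrl.close_job())"
```

```text
clock: 24.1
tool_pos: [443.5, -220.7, 202.7]
the job is handed in; nothing more can be done
None
```

Job handed in at 24 s (no verdict returned): bolt at its stop, dipstick seated, held and drawn out, now level, still and gripped about 20 cm above the desk; I viewed 11 pictures, one over the limit, and could not re-check the vial, meter, strips or cleaner at the end.

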